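Pack the slip bottles into the round crock

ROBOT

A 6-joint arm with a two-finger parallel gripper is mounted at the origin on a cart in front of the work surface, level with it; the furniture and walls round the work are solid. World frame = base frame: x ahead of the robot, y to its left, z up, the work surface at z = 0. Lengths are in mm, angles in rad, forces in N, time in s.
With the tool pointing down it reaches from about 275 to 725 mm from the base axis. Payload 15.9 kg.
Tool frame: the origin (TCP) lies on the centre line of the jaws, within the pads' length; the fingertips stand manip.tip_extent ahead of it and the grasp point (between the pads) lies 5 mm behind it (manip.tip_extent is the distance from the TCP to the fingertips, in mm); z points along the fingers, y is the line along which they close (so a half turn about z gives the same grasp; the last joint's range is limited). The gripper opens to 85 mm and grips with 20 to 120 N. Pads are 22 mm wide; open, the fingers measure 114 mm over their backs; the gripper's body (76 mm by 85 mm) begins 54 mm behind the grasp point. The pads swing forward as they close: fully open they stand 13 mm farther back than shut.
Start: joints at [1.155, 0.213, -0.034, 1.323, 0, 1.571], TCP at [201.953, 457.384, 245.306] pointing down, gripper open.
Joint ranges: [-2.98, 2.98], [-0.74, 1.72], [-1.14, 1.35], [-2.1, 2.04], [-1.57, 1.44], [-3.14, 3.14]. Speed limits (rad/s): [1.89, 1.89, 2.39, 2.57, 3.14, 3.14].

INTERFACE

Orientations are given as a rotation vector (axis times angle).
In Python, from station import manip gives the robot as it stands. The module is installed in compiled form; this text tells all that it offers.
- The arm moves only by the shell command python3 -m crank 'ROWS' [FORCE]. ROWS is JSON, one flat list of numbers, 7 for each row, row after row: the shift along the tool's x, y, z in cm, then the turn, a rotation vector about the tool's x, y, z in rad, then the finger opening in cm, from 0 to 8.54. A call has 1 to 12 rows; each row is the pose to reach, as a shift and turn from the pose commanded when the call began, along the tool's axes at that moment; what a row does not reach only later rows make up. A row lasts 1/12 s, in which the tool goes at most 41.7 mm and 7.16 degrees, less where a joint would pass 70% of its speed; a pose out of reach is approached as far as the arm can. A call with a gripper value outside its range is refused whole. The fingers move at their own pace and stop on an object; FORCE is the grip in N (left out, the last holds). Time passes only in rows, so rows that repeat a pose let the fingers close. It gives the time, the measured TCP pose, the force and the opening at its end, in the units of the state.
- manip.get_state(): the state, without advancing time (a new reading comes with each control period).
- manip.capture(name): name is "scene" or "top" or "wrist"; returns the picture (480x640x3 uint8, red, green, blue); there is no depth.
- manip.camera_params(name): a dict with "fx", "fy", "cx", "cy" (pixels), "cam_to_world" (4x4, takes a point from camera to world coordinates); the wrist camera has in their place "tool_from_camera" (4x4, takes a point from camera to tool coordinates, whose origin is the TCP and whose axes are the flange's). Camera axes: x right, y up, looking along -z (the intrinsics and any distortion apply to the point x, -y, -z); pixel columns grow to the right and rows downward; lengths in mm; the calibration is good to about 2 mm. The wrist camera is an equidistant fisheye: a pixel r from the principal point sees the ray r / f radians off the axis. A picture is of the moment at which its call begins: read the wrist's pose just before it. camera_params takes no time and is no camera call.
- manip.close_job(): hands the job in, once; it reports no verdict.
The state is a dict: "t": time; "joint_pos": joint angles; "qvel": joint speeds; "effort": joint torques, N m; "position": TCP position; "ee_rot": TCP orientation; "contact_force": force on the tool from outside, world axes, zero at the start; "torque": the same for the moment, N m; "finger_gap": finger opening in mm.
Only numpy, scipy, OpenCV 4.12 (cv2) and the standard library are available. Lean on these libraries where they do the work, as an engineer would, in place of code of your own. Each camera call takes 0.05 s, during which the arm holds its last target. There are 200 camera calls.

TASK

Put the two slip bottles that stand on the table into the round crock with the other five, so that all seven stand upright on its floor: one in the middle and six close round it. The five are spread out and leave no room, so close them up first; do not tip any bottle over, and leave the spray bottle and the small white bowl where they are.

Things in the scene. Friction and masses are not known exactly. Their poses are not given: they have to be found in the camera images.
- crock_floor (a point): centre of the inner floor of a low round terracotta crock fixed to the table: inside 155 mm across, straight walls, outside 181 mm at the rim, rim 60 mm above the table, floor 8 mm above the table (this point). Seven bottles fit only as one in the middle with six round it, with 5 mm of play across.
- bottle_1_mid (a point): slip-trailing bottle, rigid, closed, all seven alike: round body 50 mm across, 80 mm high, foot bevelled 6 mm; shoulder slopes in from 80 to 92 mm; straight round cap 20 mm across from 92 to 135 mm above the foot (its top); about 0.12 kg. The point is its centre, 67.5 mm above the foot; z up its axis. Starts in the middle of the crock.
- bottle_2_mid (a point): slip-trailing bottle just like bottle_1 (50 mm across, 135 mm high, cap 20 mm across from 92 to 135 mm), point at its centre, 67.5 mm above the foot. Starts in the crock by its wall; the four there stand about a quarter turn apart, so no gap takes another until some are slid along the wall. Slides on the floor when pushed.
- bottle_3_mid (a point): slip-trailing bottle just like bottle_1 (50 mm across, 135 mm high, cap 20 mm across from 92 to 135 mm), point at its centre, 67.5 mm above the foot. Starts in the crock by its wall; the four there stand about a quarter turn apart, so no gap takes another until some are slid along the wall. Slides on the floor when pushed.
- bottle_4_mid (a point): slip-trailing bottle just like bottle_1 (50 mm across, 135 mm high, cap 20 mm across from 92 to 135 mm), point at its centre, 67.5 mm above the foot. Starts in the crock by its wall; the four there stand about a quarter turn apart, so no gap takes another until some are slid along the wall. Slides on the floor when pushed.
- bottle_5_mid (a point): slip-trailing bottle just like bottle_1 (50 mm across, 135 mm high, cap 20 mm across from 92 to 135 mm), point at its centre, 67.5 mm above the foot. Starts in the crock by its wall; the four there stand about a quarter turn apart, so no gap takes another until some are slid along the wall. Slides on the floor when pushed.
- bottle_6_mid (a point): slip-trailing bottle just like bottle_1 (50 mm across, 135 mm high, cap 20 mm across from 92 to 135 mm), point at its centre, 67.5 mm above the foot. Starts standing on the table outside the crock. A tall upright wooden panel stands on the table at y = 0.15 to 0.17 m from x = 0.59 m backwards: keep the arm clear of it.
- bottle_7_mid (a point): slip-trailing bottle just like bottle_1 (50 mm across, 135 mm high, cap 20 mm across from 92 to 135 mm), point at its centre, 67.5 mm above the foot. Starts standing on the table outside the crock. A tall upright wooden panel stands on the table at y = 0.15 to 0.17 m from x = 0.59 m backwards: keep the arm clear of it.
- spray_bottle: bystander: spray bottle with a red head, 64x79x179 mm, standing loose towards the back of the table; origin under its centre. Must stay.
- bisque_bowl: bystander: small white bowl, 104 mm across, 43 mm high, standing loose towards the back of the table; origin under its centre. Must stay.
Things that resemble listed ones, but are neither listed nor needed, are in the scene too. Leave any purple look-alike of the part that bears bottle_4_mid alone.

How it is judged:
By the outcome, as a careful person would: the job done as asked, in the order asked, and still so for the second after the job is handed in, with the robot touching nothing.
It also fails if it takes over 72 s, if anything falls off the work surface, if the arm or the gripper's body presses on something with over 40 N, if the wrist force passes 120 N, or if a joint passes its speed limit or range.

## Working session

There is one attempt and no reset: what is moved stays moved. The work goes in short steps, Python scripts to look and compute and a shell command to move; the robot and the scene stay as the last step left them, time stands still between calls to the robot, and variables do not carry over. Pictures are saved under pics/ and viewed, on a budget of 10 in all, crops included, one or two more only if the job needs it, and the job is handed in when it is done.

```bash
mkdir -p pics; ls
python3 - <<'E'
from station import manip
import cv2,numpy as np
np.set_printoptions(precision=4,suppress=True)
s=manip.get_state();print(s, manip.tip_extent)
for n in("scene","top","wrist"):
    print(n,manip.camera_params(n))
ims=[manip.capture(n) for n in("scene","top","wrist")]
for n,i in zip("stw",ims): cv2.imwrite(f"pics/{n}0.png",i[:,:,::-1])
E
```

```text
pics
{'t': 0.0, 'joint_pos': array([ 1.155 ,  0.2133, -0.0351,  1.3235, -0.    ,  1.5708]), 'qvel': array([ 0.0001, -0.0004,  0.0004,  0.0001, -0.0001,  0.0013]), 'effort': array([  0.004 , -68.6161,  48.7123,   0.0174,   0.0004,  -0.    ]), 'position': array([201.8177, 457.112 , 244.8158]), 'ee_rot': array([-0.6484, -3.0737,  0.0017]), 'contact_force': array([-0.6882,  0.1792,  0.06  ]), 'torque': array([ 0.0262, -0.0001, -0.0125]), 'finger_gap': 85.39761376376416} 14.0
scene {'fx': 518.3932539475057, 'fy': 518.3932539475057, 'cx': 315.27757462775276, 'cy': 242.21704213988411, 'cam_to_world': array([[   0.7936,    0.4122,   -0.4475,   11.8917],
       [  -0.6082,    0.5174,   -0.602 , -881.909 ],
       [  -0.0166,    0.7499,    0.6614,  944.447 ],
       [   0.    ,    0.    ,    0.    ,    1.    ]])}
top {'fx': 532.7791185508372, 'fy': 532.7791185508372, 'cx': 309.7845394763613, 'cy': 237.47490152456467, 'cam_to_world': array([[   0.0099,    0.9826,   -0.1856,  393.8188],
       [  -0.9999,    0.012 ,    0.01  ,  -76.5796],
       [   0.012 ,    0.1855,    0.9826, 1230.8597],
       [   0.    ,    0.    ,    0.    ,    1.    ]])}
wrist {'fx': 371.64829954431775, 'fy': 371.64829954431775, 'cx': 328.88127415145686, 'cy': 241.37252179571598, 'tool_from_camera': array([[   0.0005,    0.9489,    0.3154,   80.6981],
       [   1.    ,   -0.0002,   -0.0011,   -1.588 ],
       [  -0.001 ,    0.3154,   -0.9489, -128.4179],
       [   0.    ,    0.    ,    0.    ,    1.    ]])}
```

View pics/s0.png

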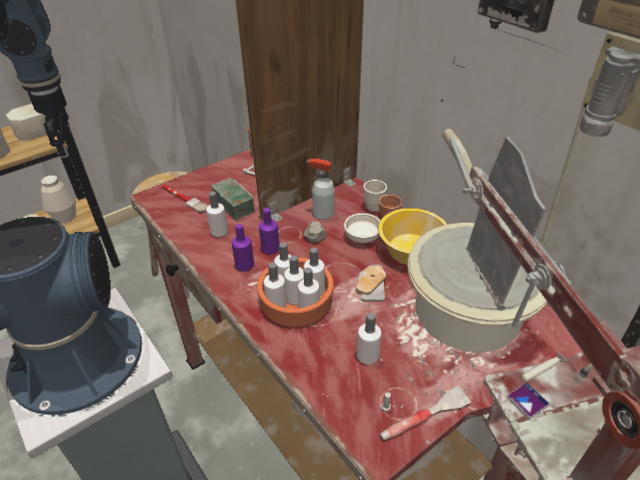

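View pics/t0.png

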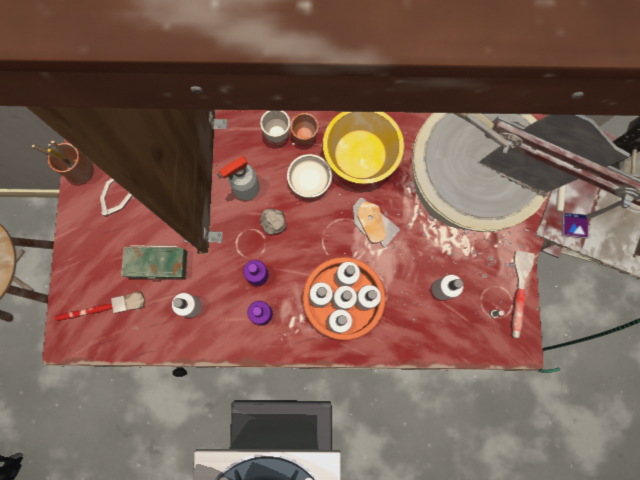

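The scene view shows the crock at (296,290) with five bottles, and the loose ones at (217,215) and (369,340). The top view has the crock at (344,298), the loose caps at about (183,300) and (453,285), and purple look-alikes at (255,272) and (260,313).

```bash
cat > h.py <<'E'
from station import manip
import cv2,numpy as np
from scipy.spatial.transform import Rotation as R
np.set_printoptions(precision=1,suppress=True)
def ray(name,uv,st=None):
    p=manip.camera_params(name);u=(uv[0]-p['cx'])/p['fx'];v=(uv[1]-p['cy'])/p['fy']
    if name=='wrist':
        r=np.hypot(u,v);k=np.sin(r)/max(r,1e-9);d=np.array([u*k,-v*k,-np.cos(r)])
        T=np.eye(4);T[:3,:3]=R.from_rotvec(st['ee_rot']).as_matrix();T[:3,3]=st['position']
        M=T@p['tool_from_camera']
    else: d=np.array([u,-v,-1]);M=p['cam_to_world']
    return M[:3,3],M[:3,:3]@d
def onz(name,uv,z,st=None):
    o,d=ray(name,uv,st);return (o+d*(z-o[2])/d[2])[:2]
def proj(name,P,st):  # world -> wrist pixel
    p=manip.camera_params('wrist')
    T=np.eye(4);T[:3,:3]=R.from_rotvec(st['ee_rot']).as_matrix();T[:3,3]=st['position']
    c=np.linalg.inv(T@p['tool_from_camera'])@np.append(P,1)
    x,y,z=c[0],-c[1],-c[2];r=np.arctan2(np.hypot(x,y),z)/np.hypot(x,y)*p['fx']
    return np.array([p['cx']+x*r,p['cy']+y*r])
def blobs(m,lo,hi):
    n,l,s,c=cv2.connectedComponentsWithStats(m.astype(np.uint8));
    return [(c[i],s[i]) for i in range(1,n) if lo<s[i,4]<hi]
def to_tool(dw,st): return R.from_rotvec(st['ee_rot']).as_matrix().T@np.asarray(dw,float)/10
E
python3 - <<'E'
from h import *
im=cv2.imread('pics/t0.png').astype(int);b,g,r=im[...,0],im[...,1],im[...,2]
mx=im.max(2);mn=im.min(2)
w=(mn>150)&(mx-mn<40);w[:240]=0;w[345:]=0
print('white')
for c,s in blobs(w,80,900): print(c,s, onz('top',c,88))
d=(mx<95)&(mx-mn<25);d[:240]=0;d[345:]=0
print('dark')
for c,s in blobs(d,20,300): print(c,s,onz('top',c,140))
o=(r>150)&(g<110)&(g>50)&(b<70);o[:240]=0
for c,s in blobs(o,300,9000): print('orange',c,s,onz('top',(s[0]+s[2]/2,s[1]+s[3]/2),60))
E
python3 - <<'E'
import cv2
i=cv2.imread('pics/t0.png')[250:345,160:480]
cv2.imwrite('pics/t0c.png',cv2.resize(i,None,fx=2.5,fy=2.5,interpolation=cv2.INTER_CUBIC))
E
```

```text
white
[570.  243.5] [560 240  20  10 109] [ 603.2 -658.6]
[591.8 246.8] [581 240  23  18 245] [ 596.3 -706.1]
[630.1 259.3] [615 240  25  35 352] [ 569.7 -787.6]
[523.  265.3] [515 251  19  37 431] [ 553.8 -552. ]
[347.6 273. ] [337 262  23  22 293] [ 532.6 -170.5]
[449.6 286.1] [441 275  22  22 252] [ 506.8 -390.2]
[320.4 293.7] [310 283  22  22 299] [ 487.4 -112. ]
[368.6 296.1] [358 285  22  23 311] [ 483.4 -215.3]
[344.9 296.7] [334 286  23  23 333] [ 481.5 -164.5]
[183.9 304.3] [172 293  23  23 284] [461.9 178. ]
[118.6 303.9] [112 296  14  16 171] [461.2 316.5]
[339.9 320.6] [329 310  23  23 347] [ 431. -154.]
dark
[ 36.9 243.8] [ 13 240  40   9 181] [579.6 476. ]
[547.2 244. ] [541 240  15  12  75] [ 592.  -584.1]
[637.6 249. ] [635 240   5  15  46] [ 583.6 -773.4]
[178.7 268.2] [155 249  32  30 165] [532.2 181.2]
[347.4 273.8] [345 270   7   7  22] [ 524.6 -165.9]
[137.4 276.9] [127 276  22   3  26] [513.5 264.4]
[452.  285.1] [449 280   8  10  49] [ 503.7 -381. ]
[ 29.8 293.6] [ 10 285  38  18 145] [477.  479.6]
[183.4 303.7] [180 299   7   9  34] [459.9 167.7]
[  5.8 315.9] [  0 310  13  12 112] [431.7 522.9]
orange [ 80. 254.] [ 53 240  57  44 931] [553.8 414.5]
orange [265.2 274.4] [ 186  244  166   58 1670] [534.1   0.7]
orange [ 91.7 281.9] [ 50 250  72  92 917] [479.2 398.1]
orange [436.  267.9] [414 256  49  24 545] [ 549.5 -374.8]
orange [125.9 287.5] [ 95 278  55  29 328] [487.6 319.5]
orange [460.5 325.8] [ 414  281  127   84 1381] [ 429.8 -455.8]
orange [393.7 309.5] [375 293  38  35 371] [ 454.9 -274. ]
orange [110.8 338.8] [ 94 310  40  53 434] [393.  330.6]
orange [ 74.  336.8] [ 51 313  50  49 322] [390.1 411.7]
orange [417.7 346.6] [388 328  78  34 575] [ 381.7 -344. ]
orange [263.2 353.9] [226 340  67  24 626] [363.4  17. ]
```

View pics/t0c.png

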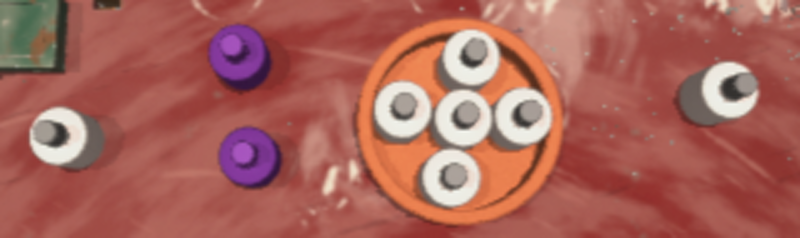

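```bash
python3 -m crank '[-50.5,-45.5,-1.5,0,0,0.806,3.6,-50.5,-45.5,-1.5,0,0,0.806,3.6,-50.5,-45.5,-1.5,0,0,0.806,3.6,-50.5,-45.5,-1.5,0,0,0.806,3.6,-50.5,-45.5,-1.5,0,0,0.806,3.6,-50.5,-45.5,-1.5,0,0,0.806,3.6,-50.5,-45.5,-1.5,0,0,0.806,3.6,-50.5,-45.5,-1.5,0,0,0.806,3.6,-50.5,-45.5,-1.5,0,0,0.806,3.6,-50.5,-45.5,-1.5,0,0,0.806,3.6,-50.5,-45.5,-1.5,0,0,0.806,3.6,-50.5,-45.5,-1.5,0,0,0.806,3.6]' 30
cat > go.py <<'E'
from h import *
import sys
s=manip.get_state();print('t %.2f'%s['t'],s['position'],'yaw y deg %.1f'%np.degrees(np.arctan2(*R.from_rotvec(s['ee_rot']).as_matrix()[1::-1,1])),'gap %.1f'%s['finger_gap'],'F',s['contact_force'],'j6 %.2f'%s['joint_pos'][5])
for a in sys.argv[1:]:
    t=np.array(eval(a),float); print(a,'tool cm',np.round(to_tool(t-s['position'],s),2))
E
python3 go.py '(480,-164,260)'
```

```text
t: 1.15
position: [406.3, 0.0, 256.5]
ee_rot: [1.802, 2.573, 0.0]
contact_force: [1.6, 1.5, -0.2]
finger_gap: 35.9
t 1.15 [406.3   0.  256.5] yaw y deg 20.0 gap 35.9 F [ 1.6  1.5 -0.2] j6 1.22
(480,-164,260) tool cm [-17.9   1.3  -0.3]
```

```bash
python3 -m crank '[-17.9,1.3,-0.3,0,0,0,3.6,-17.9,1.3,-0.3,0,0,0,3.6,-17.9,1.3,-0.3,0,0,0,3.6,-17.9,1.3,-0.3,0,0,0,3.6,-17.9,1.3,-0.3,0,0,0,3.6,-17.9,1.3,-0.3,0,0,0,3.6,-17.9,1.3,-0.3,0,0,0,3.6,-17.9,1.3,-0.3,0,0,0,3.6]' >/dev/null
python3 go.py
python3 - <<'E'
from h import *
import pickle
s=manip.get_state();im=manip.capture('wrist');cv2.imwrite('pics/w1.png',im[:,:,::-1]);pickle.dump(s,open('s1.pkl','wb'))
E
```

```text
t 1.82 [ 479.2 -160.7  259.2] yaw y deg 20.0 gap 36.1 F [ 0.  -0.  -0.9] j6 0.90
```

View pics/w1.png

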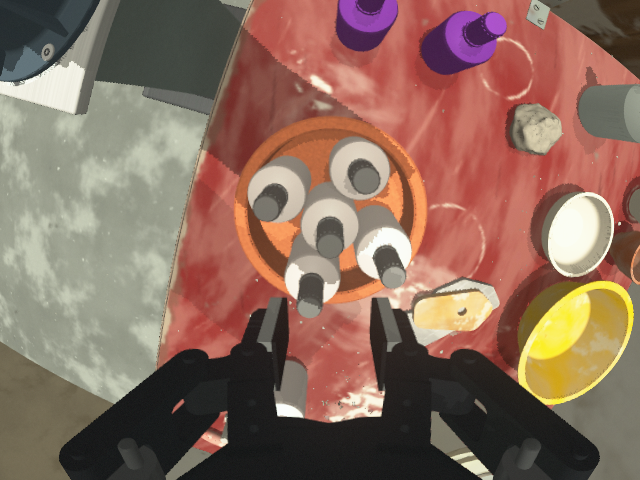

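```bash
cat > meas.py <<'E'
from h import *
import pickle,sys
def caps(im,s,ztop,roi,lo=85,hi=165):
    hsv=cv2.cvtColor(im,cv2.COLOR_RGB2HSV);g=im.max(2)
    m=((g>lo)&(g<hi)&(hsv[...,1]<45)).astype(np.uint8)
    x0,y0,x1,y1=roi;k=np.zeros_like(m);k[y0:y1,x0:x1]=m[y0:y1,x0:x1]
    k=cv2.morphologyEx(k,cv2.MORPH_OPEN,cv2.getStructuringElement(cv2.MORPH_ELLIPSE,(9,9)))
    out=[]
    for c,t in blobs(k,150,1500):
        # cap-top centre: circle on ztop plane through mask pixels
        ys,xs=np.nonzero(k[t[1]:t[1]+t[3],t[0]:t[0]+t[2]]);P=np.array([onz('wrist',(x+t[0],y+t[1]),ztop,s) for x,y in zip(xs,ys)],np.float32)
        cc,r=cv2.minEnclosingCircle(P);out.append((c,t[4],np.array(cc),r,P.mean(0)))
    return out
def crock(im,s):
    hsv=cv2.cvtColor(im,cv2.COLOR_RGB2HSV)
    m=((hsv[...,0]>5)&(hsv[...,0]<14)&(hsv[...,1]>170)&(hsv[...,2]>140)).astype(np.uint8)
    cs=max(cv2.findContours(m,cv2.RETR_EXTERNAL,cv2.CHAIN_APPROX_NONE)[0],key=cv2.contourArea)
    P=np.array([onz('wrist',q[0],60,s) for q in cv2.convexHull(cs)])
    w=np.ones(len(P),bool)
    for _ in range(5):
        A=np.c_[2*P,np.ones(len(P))][w];x=np.linalg.lstsq(A,(P[w]**2).sum(1),rcond=None)[0]
        r=np.sqrt(x[2]+x[:2]@x[:2]);e=np.hypot(*(P-x[:2]).T)-r;w=abs(e)<max(1.5,1.5*np.std(e[w]))
    return x[:2],r,np.std(e[w]),w.sum(),len(P)
E
python3 - <<'E'
from meas import *
s=pickle.load(open('s1.pkl','rb'));im=cv2.imread('pics/w1.png')[:,:,::-1].copy()
C,*q=crock(im,s);print('crock',C,q)
for c,a,cc,r,mean in caps(im,s,143,(230,110,430,320)): 
    d=cc-C;print(c,a,cc,'r%.1f'%r,mean,'polar %.1f %.0f'%(np.hypot(*d),np.degrees(np.arctan2(d[1],d[0]))))
E
```

```text
Traceback (most recent call last):
  File "meas.py", line 17, in crock
    cs=max(cv2.findContours(m,cv2.RETR_EXTERNAL,cv2.CHAIN_APPROX_NONE)[0],key=cv2.contourArea)
ValueError: max() iterable argument is empty
```

Run:
```python
from meas import *
im=cv2.imread('pics/w1.png')[:,:,::-1].copy();h=cv2.cvtColor(im,cv2.COLOR_RGB2HSV)
for u,v in((244,200),(420,210),(330,122),(330,150),(365,176),(330,240),(450,205),(310,310)):print((u,v),im[v,u],h[v,u])
```

```text
(244, 200) [180 102  64] [ 10 164 180]
(420, 210) [250 160  98] [ 12 155 250]
(330, 122) [192 109  67] [ 10 166 192]
(330, 150) [190 110  71] [ 10 160 190]
(365, 176) [125 121 112] [ 21  27 125]
(330, 240) [121 118 108] [ 23  27 121]
(450, 205) [234 197 170] [ 13  70 234]
(310, 310) [156 154 142] [ 26  23 156]
```

```bash
sed -i 's/\[...,1\]>170/[...,1]>140/; s/key=cv2.contourArea)/key=cv2.contourArea)/; s/hsv\[...,0\]<14/hsv[...,0]<16/' meas.py
cat > m1.py <<'E'
from meas import *
import sys
tag=sys.argv[1];roi=eval(sys.argv[2]);z=float(sys.argv[3]) if len(sys.argv)>3 else 143
s=pickle.load(open(f's{tag}.pkl','rb'));im=cv2.imread(f'pics/w{tag}.png')[:,:,::-1].copy()
C,*q=crock(im,s);print('crock',C,q)
for c,a,cc,r,mean in caps(im,s,z,roi): 
    d=cc-C;print(c,a,cc,'r%.1f'%r,mean,'polar %.1f %.0f'%(np.hypot(*d),np.degrees(np.arctan2(d[1],d[0]))))
E
python3 m1.py 1 '(230,110,430,320)'
```

```text
crock [ 481.1 -164.3] [np.float64(89.93338152921652), np.float64(0.25336842963404504), np.int64(53), 53]Traceback (most recent call last):
  File "m1.py", line 6, in <module>
    for c,a,cc,r,mean in caps(im,s,z,roi):
                         ~~~~^^^^^^^^^^^^
  File "meas.py", line 11, in caps
    ys,xs=np.nonzero(k[t[1]:t[1]+t[3],t[0]:t[0]+t[2]]);P=np.array([onz('wrist',(x+t[0],y+t[1]),ztop,s) for x,y in zip(xs,ys)],np.float32)
                                                                   ~~~^^^^^^^^^^^^^^^^^^^^^^^^^^^^^^^^
  File "h.py", line 14, in onz
    o,d=ray(name,uv,st);return (o+d*(z-o[2])/d[2])[:2]
        ~~~^^^^^^^^^^^^
  File "h.py", line 6, in ray
    p=manip.camera_params(name);u=(uv[0]-p['cx'])/p['fx'];v=(uv[1]-p['cy'])/p['fy']
ValueError: time passes only in moves, steps and waits
```

```bash
sed -i "s/^def ray/import functools\n@functools.lru_cache\ndef cp(n): return manip.camera_params(n)\ndef ray/; s/p=manip.camera_params(name)/p=cp(name)/; s/p=manip.camera_params('wrist')/p=cp('wrist')/" h.py
python3 m1.py 1 '(230,110,430,320)'
```

```text
crock [ 481.1 -164.3] [np.float64(89.93338152921652), np.float64(0.25336842963404504), np.int64(53), 53]
[295.9 168.1] 450 [ 440.2 -124.2] r13.5 [ 441.1 -121.9] polar 57.3 136
[365.9 180. ] 640 [ 486.9 -113.1] r10.1 [ 487.4 -113.4] polar 51.5 84
[322.  192.9] 445 [ 462.1 -131.8] r12.3 [ 462.7 -131.7] polar 37.7 120
[265.9 208. ] 536 [ 430.7 -154.8] r9.5 [ 430.5 -154.5] polar 51.3 169
[373.6 218.9] 763 [ 504.  -138.3] r13.9 [ 502.2 -136.6] polar 34.7 49
[318.9 247.4] 974 [ 472.7 -170.6] r18.7 [ 474.  -168.9] polar 10.5 -143
[390.3 279.1] 270 [ 530.9 -173.6] r8.5 [ 530.9 -174.1] polar 50.7 -11
[308.4 306.8] 385 [ 482.1 -215.6] r9.2 [ 482.3 -215.8] polar 51.2 -89
[272.6 308.7] 232 [ 457.4 -226.9] r10.0 [ 457.5 -226.9] polar 67.0 -111
[385.2 308.9] 243 [ 537.4 -197.7] r10.0 [ 537.2 -198. ] polar 65.5 -31
```

```bash
python3 go.py '(487,-113.3,200)' '(487,-113.3,120)'
```

```text
t 1.87 [ 479.2 -160.5  259.4] yaw y deg 20.1 gap 36.1 F [-0.3 -0.9 -0.1] j6 0.90
(487,-113.3,200) tool cm [4.2 2.4 5.9]
(487,-113.3,120) tool cm [ 4.2  2.4 13.9]
```

```bash
python3 -m crank '[4.2,2.4,5.0,0,0,0,3.6,4.2,2.4,5.0,0,0,0,3.6,4.2,2.4,5.0,0,0,0,3.6,4.2,2.4,9,0,0,0,3.6,4.2,2.4,13.9,0,0,0,3.6,4.2,2.4,13.9,0,0,0,3.6,4.2,2.4,13.9,0,0,0,3.6,4.2,2.4,13.9,0,0,0,3.6]' 30 ; python3 go.py '(487,-113.3,120)'
python3 - <<'E'
from h import *
import pickle
s=manip.get_state();im=manip.capture('wrist');cv2.imwrite('pics/w2.png',im[:,:,::-1]);pickle.dump(s,open('s2.pkl','wb'))
E
```

```text
t: 2.53
position: [488.2, -113.7, 122.1]
ee_rot: [1.801, 2.573, 0.0]
contact_force: [0.3, 0.7, -0.0]
finger_gap: 35.8
t 2.53 [ 488.2 -113.7  122.1] yaw y deg 20.0 gap 35.8 F [ 0.3  0.7 -0. ] j6 0.99
(487,-113.3,120) tool cm [ 0.1 -0.1  0.2]
```

View pics/w2.png

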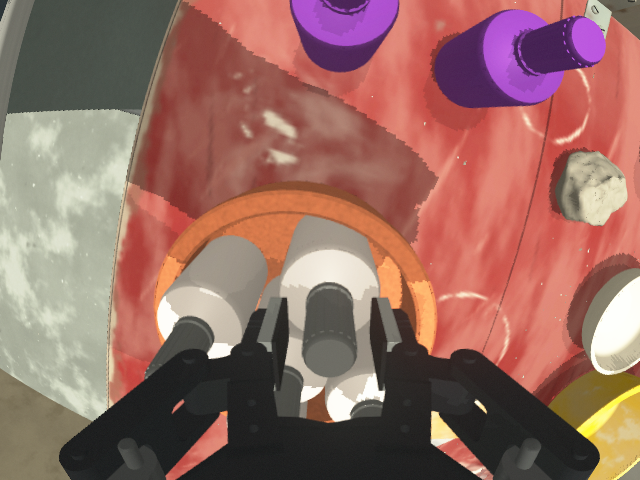

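```bash
python3 -m crank '[0,0,0,0,0,0,1.5,0,0,0,0,0,0,1.5,0,0,0,0,0,0,1.5,0,0,0,0,0,0,1.5,0,0,-0.3,0,0,0,1.5,-0.4,0.6,-0.3,0,0,0,1.5,-0.9,1.2,-0.3,0,0,0,1.5,-1.5,1.7,-0.3,0,0,0,1.5,-2.1,2.1,-0.3,0,0,0,1.5,-2.15,2.13,-0.3,0,0,0,1.5,-2.15,2.13,-0.3,0,0,0,1.5,-2.15,2.13,-0.1,0,0,0,1.5]' 30; python3 go.py
```

```text
t: 3.58
position: [515.8, -127.1, 122.3]
ee_rot: [1.801, 2.572, 0.001]
contact_force: [-7.5, 0.5, 46.5]
finger_gap: 19.3
t 3.58 [ 515.8 -127.1  122.3] yaw y deg 20.0 gap 19.3 F [-7.5  0.5 46.5] j6 0.98
```

```bash
python3 -m crank '[0,0,-0.1,0,0,0,1.5,0,0,-0.2,0,0,0,1.5]' 30; python3 -m crank '[0,0,0,0,0,0,3.6,0,0,0,0,0,0,3.6,0,0,0,0,0,0,3.6]' 30;python3 go.py
```

```text
t: 3.75
position: [514.9, -126.7, 123.4]
ee_rot: [1.802, 2.573, -0.0]
contact_force: [-0.2, 0.0, -1.0]
finger_gap: 18.9
t: 4.0
position: [515.0, -126.7, 123.2]
ee_rot: [-1.802, -2.573, 0.0]
contact_force: [0.0, 0.7, -0.2]
finger_gap: 36.1
t 4.00 [ 515.  -126.7  123.2] yaw y deg 20.0 gap 36.1 F [ 0.   0.7 -0.2] j6 0.98
```

```bash
python3 -m crank '[0,0,-3,0,0,0,3.6,0,0,-5.2,0,0,0,3.6,-7.23,-6.13,-5.2,0,0,0,3.6,-7.23,-6.13,-5.2,0,0,0,3.6,-7.23,-6.13,-5.2,0,0,0,3.6,-7.23,-6.13,-5.2,0,0,0,3.6,-7.23,-6.13,-5.2,0,0,0,3.6,-7.23,-6.13,-2.5,0,0,0,3.6,-7.23,-6.13,0,0,0,0,3.6,-7.23,-6.13,0,0,0,0,3.6]' 30 ; python3 go.py '(482.1,-215.6,123)' '(446.6,-202.6,123)'
python3 - <<'E'
from h import *
import pickle
s=manip.get_state();im=manip.capture('wrist');cv2.imwrite('pics/w3.png',im[:,:,::-1]);pickle.dump(s,open('s3.pkl','wb'))
E
```

```text
t: 4.83
position: [480.5, -213.7, 119.4]
ee_rot: [-1.797, -2.57, 0.001]
contact_force: [-1.5, 1.2, -1.1]
finger_gap: 36.1
t 4.83 [ 480.5 -213.7  119.4] yaw y deg 20.1 gap 36.1 F [-1.5  1.2 -1.1] j6 0.80
(482.1,-215.6,123) tool cm [-0.2  0.1 -0.4]
(446.6,-202.6,123) tool cm [ 2.2 -2.8 -0.3]
```

View pics/w3.png

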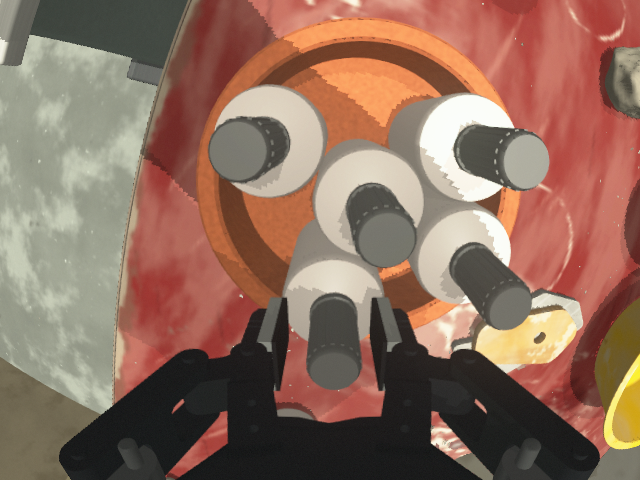

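```bash
python3 -m crank '[0,0,-0.1,0,0,0,3.6,0,0,-0.1,0,0,0,1.5,0,0,-0.1,0,0,0,1.5,0,0,-0.1,0,0,0,1.5,0,0,-0.1,0,0,0,1.5,0,0,-0.4,0,0,0,1.5,0.4,-0.8,-0.5,0,0,0,1.5,0.94,-1.68,-0.5,0,0,0,1.5,1.7,-2.3,-0.5,0,0,0,1.5,2.44,-2.89,-0.5,0,0,0,1.5,2.44,-2.89,-0.5,0,0,0,1.5,2.44,-2.89,-0.5,0,0,0,1.5]' 30; python3 go.py;  python3 -m crank '[0,0,0.1,0,0,0,1.5,0,0,0.2,0,0,0,1.5,0,0,0.2,0,0,0,1.5]' 30
```

```text
t: 5.88
position: [446.6, -202.5, 128.8]
ee_rot: [1.802, 2.573, 0.0]
contact_force: [0.3, 0.7, -1.0]
finger_gap: 19.3
t 5.88 [ 446.6 -202.5  128.8] yaw y deg 20.0 gap 19.3 F [ 0.3  0.7 -1. ] j6 0.80
t: 6.13
position: [447.0, -202.7, 126.1]
ee_rot: [-1.802, -2.573, 0.0]
contact_force: [-0.1, -0.1, -0.3]
finger_gap: 18.9
```

```bash
python3 -m crank '[0,0,0.1,0,0,0,1.5,0,0,0.1,0,0,0,1.5]' 30;python3 -m crank '[0,0,0.1,0,0,0,1.5,0,0,0.1,0,0,0,1.5]' 30
```

```text
t: 6.3
position: [447.4, -202.9, 126.0]
ee_rot: [1.801, 2.572, 0.0]
contact_force: [-3.4, 0.7, 12.9]
finger_gap: 19.0
t: 6.47
position: [447.8, -203.2, 126.0]
ee_rot: [1.8, 2.571, 0.0]
contact_force: [-4.6, 1.2, 26.9]
finger_gap: 19.0
```

```bash
python3 -m crank '[0,0,-0.2,0,0,0,1.5,0,0,-0.2,0,0,0,3.6,0,0,-0.2,0,0,0,3.6,0,0,-0.2,0,0,0,3.6,0,0,-4,0,0,0,3.6,1,1,-8,0,0,0,3.6,3.1,2.9,-12,0,0,0,3.6,3.1,2.9,-13.4,0,0,0,3.6,3.1,2.9,-13.4,0,0,0,3.6,3.1,2.9,-13.4,0,0,0,3.6,3.1,2.9,-13.4,0,0,0,3.6]' 30
python3 - <<'E'
from h import *
import pickle
s=manip.get_state();im=manip.capture('wrist');cv2.imwrite('pics/w4.png',im[:,:,::-1]);pickle.dump(s,open('s4.pkl','wb'))
E
python3 m1.py 4 '(210,110,450,340)'
```

```text
t: 7.38
position: [463.1, -163.6, 257.4]
ee_rot: [-1.801, -2.573, 0.001]
contact_force: [0.1, -0.4, 0.4]
finger_gap: 36.0
crock [ 481.1 -164.3] [np.float64(89.99359198888052), np.float64(0.19011326167145146), np.int64(51), 51]
[307.4 166.5] 343 [ 431.7 -122.3] r11.4 [ 431.8 -120.8] polar 64.9 140
[380.  174.9] 627 [ 482.1 -111.1] r14.7 [ 478.6 -109.5] polar 53.2 89
[343.8 196.2] 635 [ 462.2 -130.9] r15.5 [ 461.3 -131.3] polar 38.4 120
[288.2 214.8] 682 [ 429.5 -157.5] r12.4 [ 430.4 -156.2] polar 52.0 173
[415.7 213.2] 507 [ 512.1 -125.6] r10.0 [ 511.7 -125.1] polar 49.6 51
[312.7 228.4] 254 [ 449.2 -159.7] r7.4 [ 449.2 -159.6] polar 32.2 172
[384.6 229.6] 209 [ 495.7 -143.3] r6.7 [ 495.7 -143.5] polar 25.7 55
[352.9 249.3] 507 [ 480.4 -164.3] r9.3 [ 480.4 -164.3] polar 0.7 175
[289.5 281.9] 401 [ 446.7 -203.2] r8.7 [ 446.6 -203.2] polar 51.9 -132
[269.4 319.5] 484 [ 441.1 -238.6] r19.3 [ 441.7 -238.9] polar 84.4 -118
[388.2 319.3] 512 [ 526.8 -207.4] r19.5 [ 526.4 -207.8] polar 62.8 -43
```

View pics/w4.png

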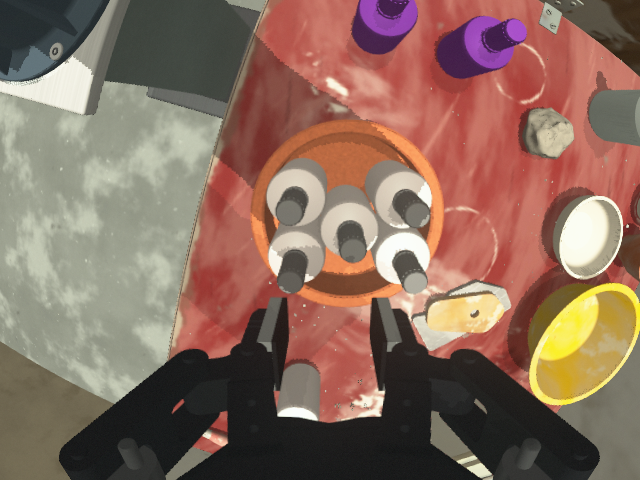

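```bash
python3 -m crank '[-22.7,-3.6,0,0,0,0,5,-22.7,-3.6,0,0,0,0,5,-22.7,-3.6,0,0,0,0,5,-22.7,-3.6,0,0,0,0,5,-22.7,-3.6,0,0,0,0,5,-22.7,-3.6,0,0,0,0,5,-22.7,-3.6,0,0,0,0,5,-22.7,-3.6,0,0,0,0,5]' 30
python3 - <<'E'
from meas import *
s=manip.get_state();im=manip.capture('wrist');cv2.imwrite('pics/w5.png',im[:,:,::-1]);pickle.dump(s,open('s5.pkl','wb'))
for c,a,cc,r,m in caps(im,s,135,(270,170,400,310)): print(c,a,cc,r)
s4=pickle.load(open('s4.pkl','rb'))
for p in((288.5,212),(414,282)): print(p,onz('wrist',p,143,s4))
E
python3 go.py
```

```text
t: 8.1
position: [506.3, -390.3, 256.1]
ee_rot: [-1.803, -2.569, -0.0]
contact_force: [0.6, 0.6, -0.5]
finger_gap: 49.9
[329.4 193.3] 594 [ 496.5 -364.2] 14.772026062011719
[329.5 245.1] 454 [ 508.2 -395.6] 8.999239921569824
(288.5, 212) [ 430.  -154.3]
(414, 282) [ 531.8 -172.6]
t 8.15 [ 506.5 -389.3  256.8] yaw y deg 19.9 gap 50.2 F [-0.1  0.4  0.8] j6 0.57
```

```bash
python3 -m crank '[-0.6,0,4,0,0,0,5,-0.6,0,8,0,0,0,5,-0.6,0,10.5,0,0,0,5,-0.6,0,10.5,0,0,0,5,-0.6,0,10.5,0,0,0,5]' 30
python3 - <<'E'
from meas import *
s=manip.get_state();im=manip.capture('wrist');cv2.imwrite('pics/w6.png',im[:,:,::-1])
for c,a,cc,r,m in caps(im,s,135,(270,170,400,400)): print(c,a,cc,r)
print(proj('wrist',(508.2,-395.6,135),s))
E
python3 go.py
```

```text
t: 8.57
position: [508.6, -393.5, 153.3]
ee_rot: [-1.8, -2.572, -0.0]
contact_force: [0.3, -0.1, 1.6]
finger_gap: 49.7
[326.8 309.9] 1076 [ 507.6 -395.4] 9.040495872497559
[328. 311.]
t 8.62 [ 509.5 -394.3  155. ] yaw y deg 20.0 gap 50.3 F [ 0.9 -1.   1. ] j6 0.56
```

View pics/w6.png

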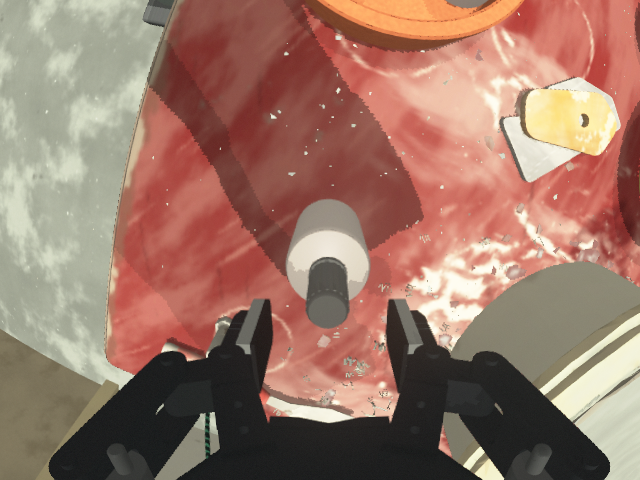

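```bash
python3 -m crank '[0,-0.2,3.6,0,0,0,5,0,-0.2,3.6,0,0,0,5,0,-0.2,3.6,0,0,0,5,0,-0.2,3.6,0,0,0,1.5,0,-0.2,3.6,0,0,0,1.5,0,-0.2,3.6,0,0,0,1.5,0,-0.2,3.6,0,0,0,1.5,0,-0.2,3.6,0,0,0,1.5,0,-0.2,3.4,0,0,0,1.5]' 40; python3 go.py '(507.6,-395.4,285)'
```

```text
t: 9.37
position: [507.9, -395.9, 120.7]
ee_rot: [1.801, 2.572, -0.0]
contact_force: [-0.1, 0.0, -1.1]
finger_gap: 19.0
t 9.37 [ 507.9 -395.9  120.7] yaw y deg 20.0 gap 19.0 F [-0.1  0.  -1.1] j6 0.56
(507.6,-395.4,285) tool cm [  0.    0.  -16.4]
```

```bash
python3 -m crank '[0,0,-4,0,0,0,1.5,0,0,-8,0,0,0,1.5,0,0,-12,0,0,0,1.5,0,0,-16,0,0,0,1.5,0,0,-16.4,0,0,0,1.5,17.5,5.4,-16.4,0,0,0,1.5,17.5,5.4,-16.4,0,0,0,1.5,17.5,5.4,-16.4,0,0,0,1.5,17.5,5.4,-16.4,0,0,0,1.5,17.5,5.4,-16.4,0,0,0,1.5,17.5,5.4,-16.4,0,0,0,1.5,17.5,5.4,-16.4,0,0,0,1.5]' 40; python3 -m crank '[0,0,3,0,0,0,1.5,0,0,6,0,0,0,1.5,0,0,6.7,0,0,0,1.5,0,0,6.7,0,0,0,1.5,0,0,6.7,0,0,0,1.5]' 40;  python3 go.py '(498.3,-212.6,218)'
python3 - <<'E'
from h import *
import pickle
s=manip.get_state();im=manip.capture('wrist');cv2.imwrite('pics/w7.png',im[:,:,::-1]);pickle.dump(s,open('s7.pkl','wb'))
E
```

```text
t: 10.37
position: [498.4, -211.8, 284.2]
ee_rot: [1.799, 2.574, 0.0]
contact_force: [-0.1, 0.3, -1.4]
finger_gap: 18.8
t: 10.78
position: [498.4, -213.3, 217.3]
ee_rot: [1.803, 2.573, -0.0]
contact_force: [-0.1, -0.7, -1.3]
finger_gap: 18.4
t 10.78 [ 498.4 -213.3  217.3] yaw y deg 19.9 gap 18.4 F [-0.1 -0.7 -1.3] j6 0.82
(498.3,-212.6,218) tool cm [ 0.1  0.  -0.1]
```

View pics/w7.png

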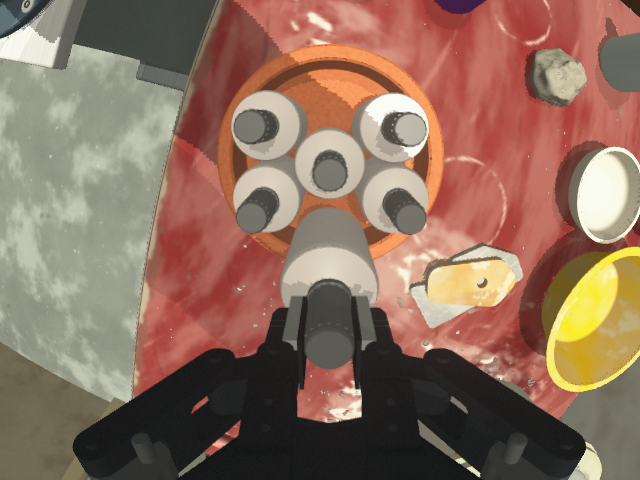

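The held bottle hangs upright over its slot, between the caps at (257,215) and (405,218). I'm lowering it now.

```bash
python3 -m crank '[0.05,0,1,0,0,0,1.5,0.05,0,2,0,0,0,1.5,0.05,0,3,0,0,0,1.5,0.05,0,3,0,0,0,1.5]' 40; python3 -m crank '[0,0,1,0,0,0,1.5,0,0,2,0,0,0,1.5,0,0,3,0,0,0,1.5,0,0,3,0,0,0,1.5]' 40
```

```text
t: 11.17
position: [497.2, -211.7, 184.1]
ee_rot: [-1.8, -2.571, 0.001]
contact_force: [-0.6, 0.1, -2.1]
finger_gap: 19.1
t: 11.5
position: [497.1, -211.7, 154.0]
ee_rot: [-1.8, -2.571, 0.001]
contact_force: [-0.1, -0.0, -2.2]
finger_gap: 18.9
```

```bash
python3 -m crank '[0,0,0.7,0,0,0,1.5,0,0,1.4,0,0,0,1.5,0,0,2,0,0,0,1.5,0,0,2,0,0,0,1.5]' 40
```

```text
t: 11.83
position: [497.5, -211.9, 135.0]
ee_rot: [-1.801, -2.572, 0.0]
contact_force: [0.3, 0.2, -1.8]
finger_gap: 18.9
```

```bash
python3 -m crank '[0,0,0.4,0,0,0,1.5,0,0,0.6,0,0,0,1.5,0,0,0.6,0,0,0,1.5]' 40; python3 -m crank '[0,0,0.1,0,0,0,1.5,0,0,0.15,0,0,0,1.5]' 40; python3 -m crank '[0,0,0.1,0,0,0,1.5,0,0,0.1,0,0,0,1.5]' 40
```

```text
t: 12.08
position: [498.0, -212.1, 130.0]
ee_rot: [-1.802, -2.573, 0.0]
contact_force: [0.6, 0.5, -1.6]
finger_gap: 18.7
t: 12.25
position: [498.2, -212.2, 128.9]
ee_rot: [1.802, 2.573, 0.0]
contact_force: [0.9, 0.1, -1.1]
finger_gap: 19.1
t: 12.42
position: [498.2, -212.2, 127.9]
ee_rot: [1.802, 2.573, 0.0]
contact_force: [0.2, 0.4, -0.7]
finger_gap: 18.9
```

```bash
python3 -m crank '[0,0,0.1,0,0,0,1.5,0,0,0.1,0,0,0,1.5]' 40; python3 -m crank '[0,0,0.1,0,0,0,1.5,0,0,0.1,0,0,0,1.5]' 40
```

```text
t: 12.58
position: [498.7, -212.5, 127.7]
ee_rot: [1.801, 2.572, 0.0]
contact_force: [-1.4, -0.7, 9.7]
finger_gap: 18.6
t: 12.75
position: [499.0, -212.9, 127.6]
ee_rot: [1.8, 2.57, 0.0]
contact_force: [-4.0, -1.1, 20.8]
finger_gap: 18.8
```

```bash
python3 -m crank '[0,0,-0.2,0,0,0,1.5,0,0,-0.2,0,0,0,3.4,0,0,-0.2,0,0,0,3.4,0,0,-0.2,0,0,0,3.4,0,0,-4,0,0,0,3.4,0,0,-8,0,0,0,3.4,3,1,-11,0,0,0,3.4,6,1.9,-13,0,0,0,3.4]' 40; python3 -m crank '[32,8,0,0,0,0,5,32,8,0,0,0,0,5,32,8,0,0,0,0,5,32,8,0,0,0,0,5,32,8,0,0,0,0,5,32,8,0,0,0,0,5,32,8,0,0,0,0,5,32,8,0,0,0,0,5,32,8,0,0,0,0,5,32,8,0,0,0,0,5,32,8,0,0,0,0,5]' 40
python3 - <<'E'
from meas import *
s=manip.get_state();im=manip.capture('wrist');cv2.imwrite('pics/w8.png',im[:,:,::-1]);pickle.dump(s,open('s8.pkl','wb'))
for c,a,cc,r,m in caps(im,s,135,(230,130,430,310)): print(c,a,cc,r)
E
python3 go.py
```

```text
t: 13.42
position: [495.8, -149.7, 258.2]
ee_rot: [1.804, 2.569, 0.001]
contact_force: [0.8, 0.5, -0.2]
finger_gap: 34.0
t: 14.33
position: [461.1, 178.7, 255.6]
ee_rot: [-1.801, -2.574, 0.001]
contact_force: [-0.4, -0.2, -0.4]
finger_gap: 49.6
[324.8 182.2] 212 [445. 214.] 8.896319389343262
[331.7 227.5] 914 [459.7 185.7] 14.297333717346191
t 14.38 [461.2 178.2 255.7] yaw y deg 20.0 gap 50.2 F [ 0.2 -0.2 -0.3] j6 1.59
```

```bash
python3 -m crank '[0.2,0,4,0,0,0,5,0.2,0,8,0,0,0,5,0.2,0,9.8,0,0,0,5,0.2,0,9.8,0,0,0,5,0.2,0,9.8,0,0,0,5]' 40
python3 - <<'E'
from meas import *
s=manip.get_state();im=manip.capture('wrist');cv2.imwrite('pics/w9.png',im[:,:,::-1])
for c,a,cc,r,m in caps(im,s,135,(270,170,400,400)): print(c,a,cc,r)
E
python3 go.py
```

```text
t: 14.8
position: [460.4, 179.5, 158.0]
ee_rot: [-1.804, -2.571, 0.002]
contact_force: [0.5, 0.2, 1.3]
finger_gap: 49.8
[311.8 209.8] 210 [438.3 217.6] 5.1559224128723145
t 14.85 [461.2 180.  159.1] yaw y deg 19.9 gap 50.2 F [ 0.4 -0.6  0.8] j6 1.60
```

View pics/w9.png

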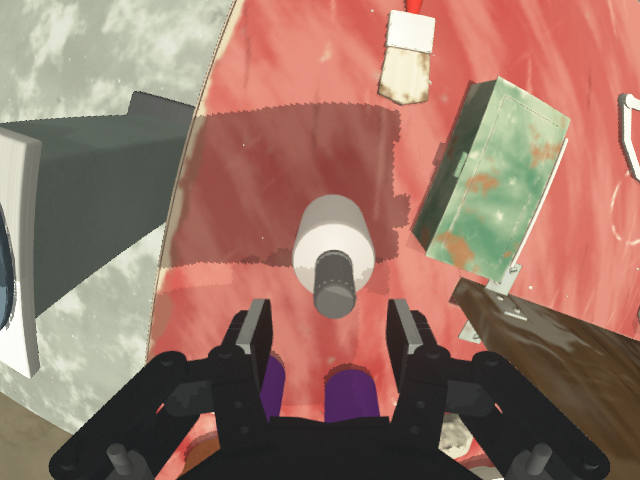

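```bash
python3 - <<'E'
from h import *
s=manip.get_state();P=onz('wrist',(335,299),135,s);print(P)
E
python3 go.py '(461.5,180,119)'
```

```text
[462.8 181.9]
t 14.85 [461.2 180.  159.1] yaw y deg 19.9 gap 50.2 F [ 0.4 -0.6  0.8] j6 1.60
(461.5,180,119) tool cm [-0.  0.  4.]
```

```bash
python3 -m crank '[0.1,0.2,3.9,0,0,0,5,0.1,0.2,3.9,0,0,0,5,0.1,0.2,3.9,0,0,0,5,0.1,0.2,3.9,0,0,0,1.5,0.1,0.2,3.9,0,0,0,1.5,0.1,0.2,3.9,0,0,0,1.5,0.1,0.2,3.9,0,0,0,1.5,0.1,0.2,3.9,0,0,0,1.5,0.1,0.2,3.7,0,0,0,1.5]' 40
python3 m1.py 7 '(210,80,450,240)'
python3 - <<'E'
from h import *
import pickle
s=pickle.load(open('s7.pkl','rb'))
for p in((249,128),(410,129),(330,174),(256,218),(407,219)): print(p,onz('wrist',p,143,s))
E
```

```text
t: 15.6
position: [462.6, 182.5, 122.1]
ee_rot: [1.801, 2.573, 0.002]
contact_force: [0.5, -0.1, -1.0]
finger_gap: 18.8
crock [ 481.3 -164.8] [np.float64(89.85018963504379), np.float64(0.16907617619932316), np.int64(52), 52]
[248.7 126.3] 838 [ 429.8 -154.8] r9.3 [ 429.9 -154.7] polar 52.5 169
[283.8 164.7] 353 [ 454.7 -170.4] r7.8 [ 455.2 -168.7] polar 27.2 -168
[370.9 171.5] 498 [ 502.9 -158.3] r12.0 [ 501.4 -155.9] polar 22.5 17
[329.3 174.7] 896 [ 480.6 -165.8] r9.8 [ 480.6 -165.5] polar 1.2 -126
[251.2 217.2] 697 [ 446.7 -203.5] r8.9 [ 446.8 -203.3] polar 51.9 -132
[410.4 218.1] 726 [ 533.1 -173. ] r9.4 [ 532.6 -172.7] polar 52.4 -9
(249, 128) [ 430.4 -155.5]
(410, 129) [ 513. -126.]
(330, 174) [ 480.8 -165.1]
(256, 218) [ 449.6 -202.8]
(407, 219) [ 530.9 -173.9]
```

```bash
python3 -m crank '[0,0,-4,0,0,0,1.5,0,0,-8,0,0,0,1.5,0,0,-12,0,0,0,1.5,-4,-1,-16,0,0,0,1.5,-8,-3,-16.3,0,0,0,1.5,-28.1,-10.2,-16.3,0,0,0,1.5,-28.1,-10.2,-16.3,0,0,0,1.5,-28.1,-10.2,-16.3,0,0,0,1.5,-28.1,-10.2,-16.3,0,0,0,1.5,-28.1,-10.2,-16.3,0,0,0,1.5,-28.1,-10.2,-16.3,0,0,0,1.5,-28.1,-10.2,-16.3,0,0,0,1.5]' 40; python3 -m crank '[0,0,3,0,0,0,1.5,0,0,6,0,0,0,1.5,0,0,6.6,0,0,0,1.5,0,0,6.6,0,0,0,1.5,0,0,6.6,0,0,0,1.5,0,0,6.6,0,0,0,1.5]' 40;  python3 go.py '(463.1,-116.2,218)'
python3 - <<'E'
from h import *
import pickle
s=manip.get_state();im=manip.capture('wrist');cv2.imwrite('pics/w10.png',im[:,:,::-1]);pickle.dump(s,open('s10.pkl','wb'))
E
```

```text
t: 16.6
position: [462.0, -120.4, 284.6]
ee_rot: [1.807, 2.569, -0.001]
contact_force: [1.2, 0.6, -1.1]
finger_gap: 18.8
t: 17.1
position: [463.1, -116.6, 219.7]
ee_rot: [1.8, 2.572, 0.001]
contact_force: [0.1, -0.5, -0.2]
finger_gap: 18.6
t 17.10 [ 463.1 -116.6  219.7] yaw y deg 20.0 gap 18.6 F [ 0.1 -0.5 -0.2] j6 0.97
(463.1,-116.2,218) tool cm [0.  0.  0.2]
```

View pics/w10.png

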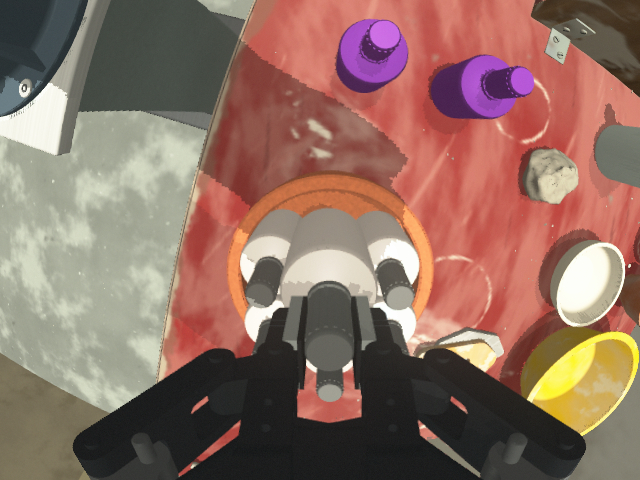

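```bash
python3 -m crank '[0,0,0.5,0,0,0,1.5,0,0,1,0,0,0,1.5,0,0,1,0,0,0,1.5]' 40; python3 -m crank '[0,0,0.5,0,0,0,1.5,0,0,1,0,0,0,1.5,0,0,1,0,0,0,1.5]' 40;python3 -m crank '[0,0,0.5,0,0,0,1.5,0,0,1,0,0,0,1.5,0,0,1,0,0,0,1.5]' 40
```

```text
t: 17.4
position: [462.0, -116.5, 207.1]
ee_rot: [-1.801, -2.573, 0.0]
contact_force: [0.2, 0.1, -0.9]
finger_gap: 18.7
t: 17.65
position: [462.8, -116.5, 197.8]
ee_rot: [1.801, 2.573, 0.001]
contact_force: [-0.6, -0.2, -1.9]
finger_gap: 18.6
t: 17.9
position: [461.8, -116.4, 186.6]
ee_rot: [-1.801, -2.572, 0.001]
contact_force: [0.4, -0.7, -2.5]
finger_gap: 18.9
```

```bash
python3 -m crank '[0,0,1,0,0,0,1.5,0,0,2,0,0,0,1.5,0,0,2.5,0,0,0,1.5,0,0,2.5,0,0,0,1.5]' 40; python3 -m crank '[0,0,1,0,0,0,1.5,0,0,2,0,0,0,1.5,0,0,2.5,0,0,0,1.5,0,0,2.5,0,0,0,1.5]' 40
```

```text
t: 18.23
position: [461.4, -116.3, 161.1]
ee_rot: [-1.801, -2.572, 0.001]
contact_force: [1.1, 1.2, -1.6]
finger_gap: 18.3
t: 18.57
position: [461.5, -116.4, 136.4]
ee_rot: [-1.801, -2.572, 0.001]
contact_force: [-0.2, 0.7, -1.2]
finger_gap: 19.0
```

```bash
python3 -m crank '[0,0,0.3,0,0,0,1.5,0,0,0.5,0,0,0,1.5,0,0,0.5,0,0,0,1.5]' 40; python3 -m crank '[0,0,0.1,0,0,0,1.5,0,0,0.1,0,0,0,1.5]' 40
```

```text
t: 18.82
position: [462.2, -116.6, 132.6]
ee_rot: [-1.802, -2.573, 0.0]
contact_force: [0.2, 0.7, -1.3]
finger_gap: 18.7
t: 18.98
position: [462.3, -116.6, 131.9]
ee_rot: [1.802, 2.573, -0.0]
contact_force: [0.1, 0.4, -1.9]
finger_gap: 18.8
```

```bash
for i in 1; do python3 -m crank '[0,0,0.2,0,0,0,1.5,0,0,0.2,0,0,0,1.5]' 40;  python3 -m crank '[0,0,0.1,0,0,0,1.5,0,0,0.1,0,0,0,1.5]' 40; done
```

```text
t: 19.15
position: [462.2, -116.6, 129.7]
ee_rot: [1.802, 2.573, -0.0]
contact_force: [0.3, -0.0, -1.5]
finger_gap: 19.0
t: 19.32
position: [462.3, -116.6, 128.9]
ee_rot: [1.802, 2.573, 0.0]
contact_force: [0.2, -0.6, -1.0]
finger_gap: 18.6
```

```bash
python3 -m crank '[0,0,0.1,0,0,0,1.5,0,0,0.1,0,0,0,1.5]' 40
```

```text
t: 19.48
position: [462.8, -116.9, 128.7]
ee_rot: [1.801, 2.572, 0.001]
contact_force: [-2.3, 0.5, 12.9]
finger_gap: 18.6
```

```bash
python3 -m crank '[0,0,-0.1,0,0,0,1.5,0,0,-0.1,0,0,0,3.4,0,0,-0.1,0,0,0,3.4,0,0,-0.1,0,0,0,3.4,0,0,-4,0,0,0,3.4,0,0,-8,0,0,0,3.4,-3,-1.5,-12,0,0,0,3.4,-7,-2.5,-14,0,0,0,3.4,-7,-2.5,-15,0,0,0,3.4,-7,-2.5,-15,0,0,0,3.4,-7,-2.5,-15,0,0,0,3.4]' 40; python3 go.py
python3 - <<'E'
from h import *
import pickle
s=manip.get_state();im=manip.capture('wrist');cv2.imwrite('pics/w11.png',im[:,:,::-1]);pickle.dump(s,open('s11.pkl','wb'))
E
python3 m1.py 11 '(180,80,460,330)'
```

```text
t: 20.4
position: [463.0, -191.6, 278.0]
ee_rot: [1.803, 2.571, 0.0]
contact_force: [-0.7, 0.6, -1.2]
finger_gap: 34.1
t 20.40 [ 463.  -191.6  278. ] yaw y deg 19.9 gap 34.1 F [-0.7  0.6 -1.2] j6 0.83
crock [ 481.1 -164.6] [np.float64(89.97417687108013), np.float64(0.23902565301798007), np.int64(59), 59]
[203.6 100.7] 1305 [ 343.8 -125. ] r21.6 [ 344.  -129.5] polar 142.9 164
[361.9 137.2] 566 [ 460.  -118.9] r10.0 [ 460.7 -118.7] polar 50.3 115
[300.8 173.3] 545 [ 429. -158.] r9.9 [ 428.9 -157.8] polar 52.5 173
[341.3 167.3] 167 [ 454.8 -144.4] r6.9 [ 454.5 -144. ] polar 33.1 143
[324.6 194.6] 192 [ 450.1 -167.8] r6.7 [ 450.1 -166.7] polar 31.2 -174
[393.1 194.8] 221 [ 496.9 -149.9] r7.2 [ 496.9 -149.5] polar 21.5 43
[365.2 209.3] 584 [ 482.3 -168.4] r12.5 [ 481.7 -166.8] polar 4.0 -73
[341.1 222.2] 239 [ 468.4 -181.9] r7.5 [ 468.5 -182.1] polar 21.5 -126
[303.5 238.9] 421 [ 446.7 -203.8] r8.9 [ 446.7 -203.7] polar 52.1 -131
[185.9 246.8] 386 [ 361.6 -243.2] r15.6 [ 360.5 -241.9] polar 143.0 -147
[363.  271.6] 383 [ 498.6 -213.2] r9.1 [ 498.3 -213.2] polar 51.7 -70
[273.7 313.8] 345 [ 443.8 -273.1] r15.6 [ 444.1 -273. ] polar 114.8 -109
[384.1 314.1] 364 [ 529.3 -242.1] r15.6 [ 528.9 -242.5] polar 91.3 -58
```

View pics/w11.png

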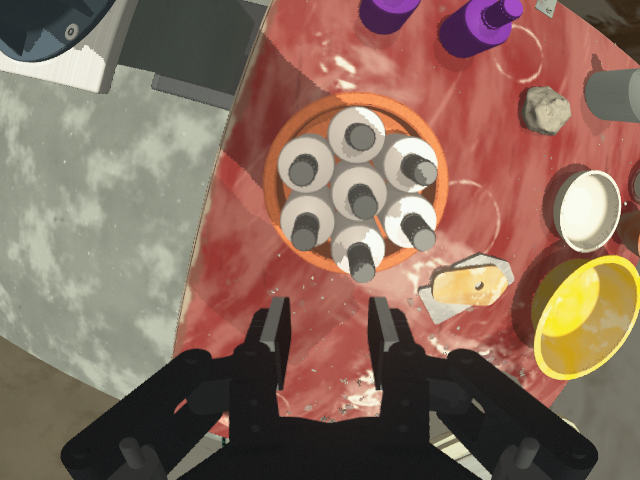

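Run:
```python
from h import *
a=cv2.imread('pics/s0.png')[:,:,::-1].astype(int);b=manip.capture('scene').astype(int)
for n,(x0,y0,x1,y1) in dict(spray=(305,155,338,220),bowl=(342,213,382,245),purple=(230,205,280,272)).items(): print(n,np.abs(a-b)[y0:y1,x0:x1].mean())
print(manip.close_job(),manip.get_state()['t'])
```

```text
spray 4.238539238539238
bowl 3.740625
purple 10.08865671641791
the job is handed in; nothing more can be done
the job is handed in; nothing more can be done
```

The job is handed in: all seven bottles stand upright in the crock, one in the middle and six close round it. The last clock reading before hand-in was about 20.4 s of the 72 s allowed.

- **What I did:** I gripped two of the wall bottles by their caps, lifted them a few millimetres and moved each one along the wall, which left two gaps on opposite sides. I then lowered the two table bottles into those gaps until each touched the floor, and let go. No side force showed on the way down.
- **Last check, wrist picture:** It shows seven upright bottles. The four ring caps measured cleanly lie 50–52.5 mm from the crock's centre, as they should. I judged the other two ring bottles by eye. The middle cap came out about 4 mm off, because its outline ran into shadow, so I don't trust that figure.
- **Spray bottle and bowl:** I compared the scene picture with the first one. The spray bottle and bowl areas changed little (about 4 grey levels), so they appear not to have moved.
- **Purple look-alikes:** That area changed more (about 10 levels), probably shading from the arm. I never touched them, but I did not check it further.
- **Forces:** The highest wrist force I read was about 47 N, while setting down the first bottle I moved. It was pressing that bottle on the crock floor through the fingers; the wrist limit is 120 N.

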